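Sort and square a row of blanks for clamping

ROBOT

A 6-joint arm with a two-finger parallel gripper is mounted at the origin on a cart in front of the work surface, level with it; the furniture and walls round the work are solid. World frame = base frame: x ahead of the robot, y to its left, z up, the work surface at z = 0. Lengths are in m, angles in rad, forces in N, time in s.
With the tool pointing down it reaches from about 0.375 to 0.9 m from the base axis. Payload 3.1 kg.
Tool frame: the origin (TCP) lies at the very end of the fingers, on their centre line; the grasp point (between the pads) lies 19 mm behind it (manip.hold_point_z is the distance from the TCP to the grasp point, in m); y points along the fingers, z is the direction in which the jaws open and shut, and the axes are right-handed (so a half turn about y gives the same grasp; the last joint's range is limited). The gripper opens to 85 mm and grips with 20 to 120 N. Pads are 22 mm wide; open, the fingers measure 114 mm over their backs; the gripper's body (76 mm by 85 mm) begins 54 mm behind the grasp point. The pads swing forward as they close: fully open they stand 13 mm farther back than shut.
Start: joints at [-1.472, 0.527, 1.433, -0, 1.181, -0.178], TCP at [0.171, -0.601, 0.231] pointing down, gripper open.
Joint ranges: [-3.08, 3.08], [-0.75, 2.2], [0.22, 2.44], [-1.43, 4.57], [0, 2.65], [-2.85, 2.85]. Speed limits (rad/s): [2.79, 2.79, 3.14, 3.14, 3.14, 3.14].

INTERFACE

Orientations are given as a unit quaternion [x, y, z, w].
In Python, from station import manip, eyes, workorder gives the robot as it stands. The module is installed in compiled form; this text tells all that it offers.
- The arm moves only by the shell command python3 -m jog 'ROWS' [OPENING] [FORCE]. ROWS is JSON, a list of rows, each a list of 2 entries, a list of its own where there are three numbers: the shift along the tool's x, y, z in cm, then the turn about the tool's y in rad. A call has 1 to 20 rows; each row is the pose to reach, as a shift and turn from the pose commanded when the call began, along the tool's axes at that moment; what a row does not reach only later rows make up. A row lasts 1/12 s, in which the tool goes at most 41.7 mm and 7.16 degrees, less where a joint would pass 70% of its speed; a pose out of reach is approached as far as the arm can. A call with a gripper value outside its range is refused whole. OPENING is the finger opening in cm, from 0 to 8.54, set as the call begins (- or left out, the last holds). The fingers move at their own pace and stop on an object; FORCE is the grip in N (left out, the last holds). Time passes only in rows, so rows that repeat a pose let the fingers close. It gives the time, the measured TCP pose, the force and the opening at its end, in the units of the state.
- manip.sense(): the state, without advancing time (a new reading comes with each control period).
- eyes.snapshot(name): name is "scene" or "side" or "wrist"; returns a dict with "frame" (480x640x3 uint8, red, green, blue), "vfov" (degrees; the focal length in pixels is half the picture's height over the tangent of half this angle, whatever the lens; pixels are square), "cx", "cy" (the principal point, pixels), "rvec" (rotation vector, rad) and "tvec" (3), from world to camera coordinates, as OpenCV has them. Camera axes: x right, y down, z forward; pixel columns grow to the right and rows downward; lengths in m; the calibration is good to about 2 mm. The wrist camera is an equidistant fisheye: a pixel r from the principal point sees the ray r / f radians off the axis. A picture is of the moment at which its call begins. There is no depth.
- workorder.sign_off(): hands the job in, once; it reports no verdict.
The state is a dict: "t": time; "q": joint angles; "qd": joint speeds; "tau": joint torques, N m; "tcp_pos": TCP position; "tool_rot": TCP orientation; "force": force on the tool from outside, world axes, zero at the start; "ft_torque": the same for the moment, N m; "finger_gap": opening from 0.0 (shut) to 1.0 (fully open).
Only numpy, scipy, OpenCV 4.12 (cv2) and the standard library are available. Lean on these libraries where they do the work, as an engineer would, in place of code of your own. Each camera call takes 0.05 s, during which the arm holds its last target. There are 200 camera calls.

TASK

Get the five full-size plywood blanks ready for clamping in the squaring jig: move the two full-size ones from the slotted stand into the jig with the three that lean there, and put every odd blank in the stand (too short, too narrow, or with a corner cut away) into the grey tray. Finish with all five in the jig standing upright as one tight row, faces squarely against the backstop and one another, side edges flush against the side fence; leave the marker pen and the sanding block where they are.

Things in the scene. Friction and masses are not known exactly. Their poses are not given: they have to be found in the camera images.
- jig: fixed wooden squaring jig on the bench. Origin under the centre of its base board (190 along x, 110 along y, 10 thick). Backstop, 75 high above the board and 18 thick, stands across its far (+x) end; side fence, 35 high above the board and 16 thick, runs along its left (+y) side. Its -x end and its -y side are open. Its yaw and place vary
- jig_corner (a point): the inner corner of the jig: the meeting point of the backstop's face, the fence's face and the top of the base board (z = 10 mm above the bench). Axes as the jig's: the board runs 172 mm to -x from here and 94 mm to -y
- stand: fixed wooden stand, 266 x 70 mm, 20 high, with five slots across its x, 52 mm apart (at x = -104, -52, 0, 52, 104 mm from its origin, which lies under its centre). Each slot is 16 mm wide and 12 deep with its floor 8 mm above the bench; blanks stand in it with their thickness along the stand's x. Some slots may be empty
- tray: loose open grey tray, outside 180 (x) x 130 (y) x 40 high, walls and floor 5 thick, 0.6 kg; origin under its centre
- odd_short: plywood blank that is too short: 14 x 60 x 56 high, upright in a slot of the stand or absent; origin at the centre of its underside, thickness along x, z up
- odd_narrow: plywood blank that is too narrow: 14 x 38 x 70 high, upright in a slot of the stand or absent; origin at the centre of its underside, thickness along x, z up
- odd_cut: plywood blank 14 x 60 x 70 high with its upper +y corner cut away (28 wide, 28 high, so that above 42 mm it only spans y = -30 to +2 mm), upright in a slot of the stand or absent; origin at the centre of the underside, thickness along x, z up
- marker_pen: marker pen 18 x 112 x 18 mm, loose bystander
- sanding_block: cork sanding block 66 x 112 x 28 mm, loose bystander
- lean_1: full-size plywood blank 14 x 60 x 70 mm (thickness along its x, width along y, height along z), 60 g; origin at the centre of its underside; stands in the jig, its top leaning some 20 degrees towards the backstop on the backstop, foot out; 4 to 20 mm off the fence
- lean_2: full-size plywood blank 14 x 60 x 70 mm (thickness along its x, width along y, height along z), 60 g; origin at the centre of its underside; stands in the jig, its top leaning some 20 degrees towards the backstop on lean_1, foot out; 4 to 20 mm off the fence
- lean_3: full-size plywood blank 14 x 60 x 70 mm (thickness along its x, width along y, height along z), 60 g; origin at the centre of its underside; stands in the jig, its top leaning some 20 degrees towards the backstop on lean_2, foot out; 4 to 20 mm off the fence
- blank_1: full-size plywood blank 14 x 60 x 70 mm (thickness along its x, width along y, height along z), 60 g; origin at the centre of its underside; stands upright in a slot of the stand
- blank_2: full-size plywood blank 14 x 60 x 70 mm (thickness along its x, width along y, height along z), 60 g; origin at the centre of its underside; stands upright in a slot of the stand
Things that resemble listed ones, but are neither listed nor needed, are in the scene too. Leave any blue look-alike of the blank_2 alone. Leave any pink or yellow look-alike of the lean_2 alone.

How it is judged:
At the end, for the whole second after the job is handed in: The five full-size blanks stand in the jig upright and square (within 4 deg), tight against the backstop (at most 6 mm of play over the row of five), side edges within 4 mm of the fence; every odd blank present is in the tray, upright on the bench; all at rest (angle between each of lean_1, lean_2, lean_3, blank_1, blank_2's own z axis and vertical below 0.07 rad and x of lean_1 in the frame of jig_corner between -0.069 and 0 m and y of lean_1 in the frame of jig_corner between -0.034 and -0.026 m and z of lean_1 in the frame of jig_corner between -0.003 and 0.004 m and angle between the x axis of each of lean_1, lean_2, lean_3, blank_1, blank_2 and the x axis of jig, either way round below 0.07 rad and linear speed of each of lean_1, lean_2, lean_3, blank_1, blank_2, odd_short, odd_narrow, odd_cut below 0.01 m/s and x of lean_2 in the frame of jig_corner between -0.069 and 0 m and y of lean_2 in the frame of jig_corner between -0.034 and -0.026 m and z of lean_2 in the frame of jig_corner between -0.003 and 0.004 m and x of lean_3 in the frame of jig_corner between -0.069 and 0 m and y of lean_3 in the frame of jig_corner between -0.034 and -0.026 m and z of lean_3 in the frame of jig_corner between -0.003 and 0.004 m and x of blank_1 in the frame of jig_corner between -0.069 and 0 m and y of blank_1 in the frame of jig_corner between -0.034 and -0.026 m and z of blank_1 in the frame of jig_corner between -0.003 and 0.004 m and x of blank_2 in the frame of jig_corner between -0.069 and 0 m and y of blank_2 in the frame of jig_corner between -0.034 and -0.026 m and z of blank_2 in the frame of jig_corner between -0.003 and 0.004 m and x of odd_short in the frame of tray between -0.088 and 0.088 m and y of odd_short in the frame of tray between -0.063 and 0.063 m and z of odd_short in the frame of tray between 0 and 0.06 m and x of odd_narrow in the frame of tray between -0.088 and 0.088 m and y of odd_narrow in the frame of tray between -0.063 and 0.063 m and z of odd_narrow in the frame of tray between 0 and 0.06 m and x of odd_cut in the frame of tray between -0.088 and 0.088 m and y of odd_cut in the frame of tray between -0.063 and 0.063 m and z of odd_cut in the frame of tray between 0 and 0.06 m and angle between tray's own z axis and vertical below 0.1 rad and height (world z) of tray below 0.01 m); the robot touches nothing.
It fails at once if a bystander (pen, sanding block) is moved more than 3 cm (distance of any of marker_pen, sanding_block from where it was at the start of the episode above 0.03 m).
Of odd_short, odd_narrow, odd_cut only 1 to 3 are there at a start; the rules pass over those that are not, and their reading is None.
At some moment in a run one of tray may be knocked a few centimetres aside while the robot is not near it.
It also fails if it takes over 210 s, if anything falls off the work surface, if the arm or the gripper's body presses on something with over 40 N, if the wrist force passes 120 N, or if a joint passes its speed limit or range.

## Working session

There is one attempt and no reset: what is moved stays moved. The work goes in short steps, Python scripts to look and compute and a shell command to move; the robot and the scene stay as the last step left them, time stands still between calls to the robot, and variables do not carry over. Pictures are saved under pics/ and viewed, about 12 in all and at most 16, crops included, and the job is handed in when it is done.

```bash
mkdir -p pics; cat > h.py <<'E'
import numpy as np, cv2
from scipy.spatial.transform import Rotation as R
from station import manip, eyes, workorder
def snap(n,f=None):
    s=eyes.snapshot(n)
    if f: cv2.imwrite('pics/'+f,s['frame'][:,:,::-1])
    return s
def ray(s,u,v,fish=False):
    f=240/np.tan(np.radians(s['vfov'])/2)
    x,y=(u-s['cx']),(v-s['cy'])
    if fish:
        r=np.hypot(x,y); th=r/f; k=np.sin(th)/max(r,1e-9); d=np.array([x*k,y*k,np.cos(th)])
    else: d=np.array([x/f,y/f,1])
    M=cv2.Rodrigues(np.array(s['rvec'],float))[0]
    return -M.T@np.array(s['tvec']).ravel(), M.T@d
def plane(s,u,v,z,fish=False):
    o,d=ray(s,u,v,fish); return o+d*(z-o[2])/d[2]
def proj(s,p,fish=False):
    f=240/np.tan(np.radians(s['vfov'])/2)
    M=cv2.Rodrigues(np.array(s['rvec'],float))[0]; c=M@np.array(p)+np.array(s['tvec']).ravel()
    if fish:
        r=np.hypot(c[0],c[1]); th=np.arctan2(r,c[2]); return np.array([s['cx']+f*th*c[0]/r,s['cy']+f*th*c[1]/r])
    return np.array([s['cx']+f*c[0]/c[2],s['cy']+f*c[1]/c[2]])
E
python3 - <<'E'
from h import *
for n in ('scene','side','wrist'):
    s=snap(n,n+'0.png'); o,d=ray(s,320,240,n=='wrist'); print(n,s['vfov'],s['cx'],s['cy'],o,d)
st=manip.sense(); print(st); print(R.from_quat(st['tool_rot']).as_matrix().round(3), manip.hold_point_z)
E
```

```text
scene 46.43407189862696 311.84078050151305 245.9261440314996 [-0.42854279  0.50368192  0.76554342] [ 0.74058242 -0.38082544 -0.55392645]
side 44.96194439031787 323.22428400912725 228.3913297678028 [0.52497483 1.08900419 0.42245386] [-0.00795259 -0.93196631 -0.3630525 ]
wrist 65.70646984690485 318.31273635676047 231.48936583389337 [ 0.24447748 -0.57983683  0.37187844] [-0.3017632  -0.08863285 -0.94925402]
{'t': 0.15, 'q': array([-1.47148876e+00,  5.28257929e-01,  1.43359903e+00, -8.23836741e-06,
        1.18137587e+00, -1.78477004e-01]), 'qd': array([ 0.00076909, -0.00264995, -0.00336111,  0.00033546, -0.00115304,
        0.00157573]), 'tau': array([ 2.75531329e-04, -4.42745054e+01, -1.78275669e+01, -2.40675927e-04,
        5.58941232e-03, -2.50692757e-06]), 'tcp_pos': array([ 0.17137709, -0.60048752,  0.230558  ]), 'tool_rot': array([-0.09787702,  0.70087647, -0.69971739,  0.09791754]), 'force': array([ 0.15165814, -0.5650572 , -0.07242341]), 'ft_torque': array([-0.03038368,  0.00221717, -0.02837604]), 'finger_gap': 1.0008324409564857}
[[-0.962 -0.     0.274]
 [-0.274  0.002 -0.962]
 [-0.    -1.    -0.002]] 0.0187
```

View pics/scene0.png

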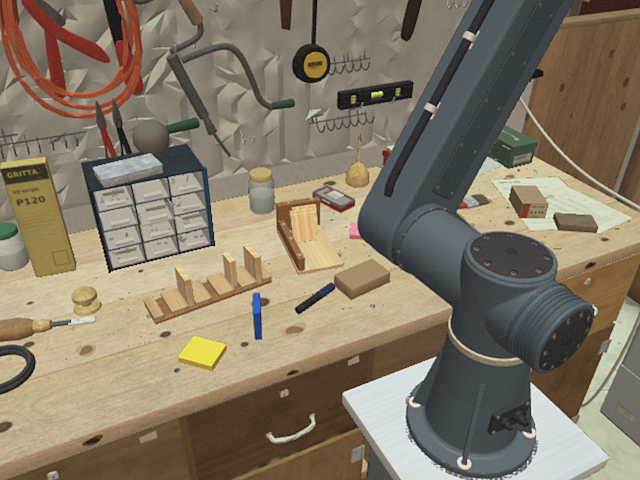

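View pics/side0.png

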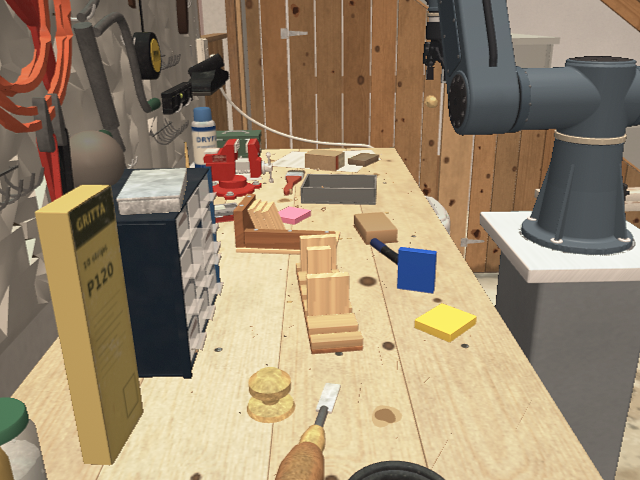

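The scene view shows the jig with three leaners at (305,235), the stand at (208,285) with blanks at (183,287), (230,265) and (251,262), the sanding block at (362,278) and the pen at (315,297). The look-alikes are blue (257,315), yellow (202,352) and pink (355,230). The side view shows the tray at (338,188). I'll enlarge these.

```bash
python3 - <<'E'
import cv2,numpy as np
a=cv2.imread('pics/scene0.png');b=cv2.imread('pics/side0.png')
A=cv2.resize(a[185:325,140:350],(800,533),interpolation=cv2.INTER_CUBIC)
B=cv2.resize(b[160:360,220:400],(540,600),interpolation=cv2.INTER_CUBIC)
cv2.imwrite('pics/ca.png',A);cv2.imwrite('pics/cb.png',B)
from h import *
# rough ground positions (scene)
import pickle
E

```

```text
(no output)
```

View pics/ca.png

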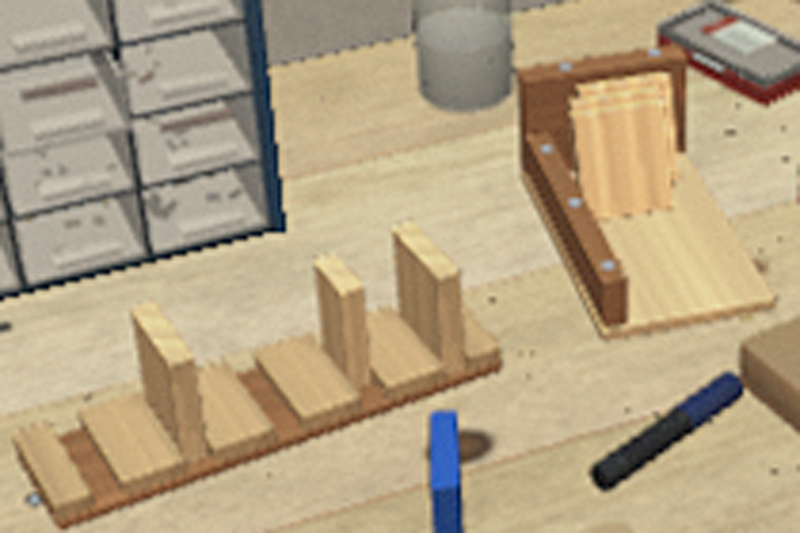

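View pics/cb.png

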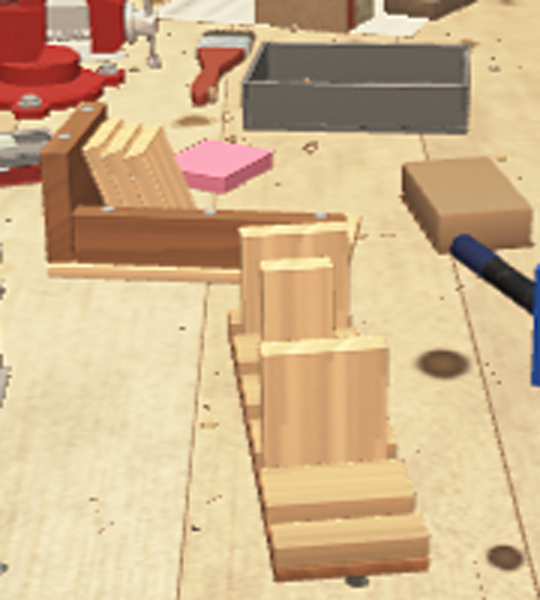

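```bash
python3 - <<'E'
from h import *
s=snap('scene');d=snap('side')
k=210/800
def A(u,v,z): return plane(s,140+u*k,185+v*k,z)[:2].round(4)
def B(u,v,z): return plane(d,220+u/3,160+v/3,z)[:2].round(4)
print('scene b2 top',[A(*p,.078) for p in((133,308),(155,305),(193,358),(170,366))])
print('narrow',[A(*p,.078) for p in((315,260),(332,254),(368,286),(348,292))])
print('b5',[A(*p,.078) for p in((393,230),(412,222),(460,270),(440,280))])
print('stand bottom',[A(*p,0) for p in((62,527),(500,370))],'top',A(14,432,.02))
print('jig board nearleft,nearright z0',A(605,338,0),A(773,305,0),'backstop top far-left,near-left,near-right',A(520,68,.085),A(525,85,.085),A(685,63,.085))
print('fence top near-left, near-right, far-left',A(605,285,.045),A(628,277,.045),A(523,140,.045))
print('side: b2 top',[B(*p,.078) for p in((262,343),(388,338),(388,350),(262,356))])
print('side narrow',[B(*p,.078) for p in((262,262),(332,258))],'b5',[B(*p,.078) for p in((238,226),(353,220))])
print('stand bottom',B(275,578,0),B(428,568,0))
print('tray rim',[B(*p,.04) for p in((258,42),(470,42),(468,85),(245,85))],'bot',B(245,125,0),B(468,130,0))
print('jig base left',B(48,275,0),'fence top',B(75,212,.045),B(358,218,.045),B(75,206,.045),'backstop top',B(42,150,.085),B(72,154,.085),B(105,105,.085))
E
```

```text
scene b2 top [array([0.5332, 0.3456]), array([0.5308, 0.3341]), array([0.4759, 0.3285]), array([0.4744, 0.3413])]
narrow [array([0.5343, 0.242 ]), array([0.5358, 0.2314]), array([0.4978, 0.2236]), array([0.4972, 0.2354])]
b5 [array([0.5438, 0.1921]), array([0.5468, 0.1794]), array([0.4903, 0.1721]), array([0.4861, 0.1857])]
stand bottom [array([0.4656, 0.4115]), array([0.4906, 0.1508])] top [0.5297 0.4198]
jig board nearleft,nearright z0 [0.4923 0.0826] [ 0.4785 -0.0236] backstop top far-left,near-left,near-right [0.6727 0.0582] [0.6516 0.0638] [ 0.6334 -0.04  ]
fence top near-left, near-right, far-left [0.4843 0.086 ] [0.4858 0.0705] [0.6515 0.0664]
side: b2 top [array([0.5373, 0.3381]), array([0.4774, 0.3351]), array([0.4782, 0.3486]), array([0.5372, 0.3526])]
side narrow [array([0.5379, 0.2358]), array([0.5008, 0.2319])] b5 [array([0.5517, 0.1816]), array([0.4873, 0.1753])]
stand bottom [0.5326 0.4185] [0.4639 0.4129]
tray rim [array([ 0.5461, -0.3629]), array([ 0.365 , -0.3512]), array([ 0.3804, -0.2206]), array([ 0.5552, -0.2312])] bot [ 0.5566 -0.2535] [ 0.3786 -0.23  ]
jig base left [0.6774 0.0581] fence top [0.6569 0.0647] [0.4804 0.0845] [0.6581 0.0538] backstop top [0.6754 0.061 ] [0.6558 0.07  ] [ 0.645  -0.0334]
```

Reading: slots 2 and 5 hold full-size blanks, tops at about (165,330) and (427,250) in the crop, 60 mm wide by both cameras. The blank in slot 4 at (340,275) is about 38 mm wide, so it is odd_narrow. Slots 1 and 3 are empty. All of these are plain plywood. The blue, yellow and pink pieces are the decoys. I'll move over to the jig now.

```bash
cat > go.py <<'E'
import sys
from h import *
x,y,z,yaw=map(float,sys.argv[1:5])
st=manip.sense(); M=R.from_quat(st['tool_rot']).as_matrix()
cur=np.degrees(np.arctan2(M[1,2],M[0,2]))
d=np.array([x,y,z])-st['tcp_pos']; print('shift',(M.T@d*100).round(2),'turn',round(-np.radians((yaw-cur+540)%360-180),3),'cur',st['tcp_pos'].round(4),'yaw',round(cur,1),'F',st['force'].round(1),'gap',round(st['finger_gap']*85,1),'t',round(st['t'],1))
E
python3 -m jog '[[[-47,-2,-52.1],-2.7],[[-47,-2,-52.1],-2.7],[[-47,-2,-52.1],-2.7],[[-47,-2,-52.1],-2.7],[[-47,-2,-52.1],-2.7],[[-47,-2,-52.1],-2.7],[[-47,-2,-52.1],-2.7],[[-47,-2,-52.1],-2.7],[[-47,-2,-52.1],-2.7],[[-47,-2,-52.1],-2.7],[[-47,-2,-52.1],-2.7],[[-47,-2,-52.1],-2.7],[[-47,-2,-52.1],-2.7],[[-47,-2,-52.1],-2.7],[[-47,-2,-52.1],-2.7],[[-47,-2,-52.1],-2.7],[[-47,-2,-52.1],-2.7],[[-47,-2,-52.1],-2.7],[[-47,-2,-52.1],-2.7],[[-47,-2,-52.1],-2.7]]' 0
python3 go.py 0.48 0.03 0.25 82.6
```

```text
t: 1.92
tcp_pos: [0.4807, 0.0301, 0.2512]
tool_rot: [0.696, -0.125, 0.125, -0.696]
force: [0.3, -0.0, -1.3]
finger_gap: -0.001
shift [-0.06  0.12 -0.03] turn -0.226 cur [0.4807 0.0301 0.2512] yaw 69.7 F [ 0.3 -0.  -1.3] gap -0.1 t 1.9
```

```bash
python3 -m jog '[[[0,0,0],-0.11],[[0,0,0],-0.226],[[0,0,0],-0.226],[[0,0,0],-0.226]]'
python3 - <<'E'
from h import *
s=snap('wrist','w1.png'); a=snap('scene'); 
cv2.imwrite('pics/w1b.png',cv2.resize(s['frame'][:,:,::-1],(800,600)))
b=snap('side')
cv2.imwrite('pics/tray.png',a['frame'][:,:,::-1])
E
```

```text
t: 2.25
tcp_pos: [0.4805, 0.0289, 0.2513]
tool_rot: [-0.705, 0.05, -0.05, 0.705]
force: [1.5, -0.1, 0.3]
finger_gap: 0.001
```

View pics/w1b.png

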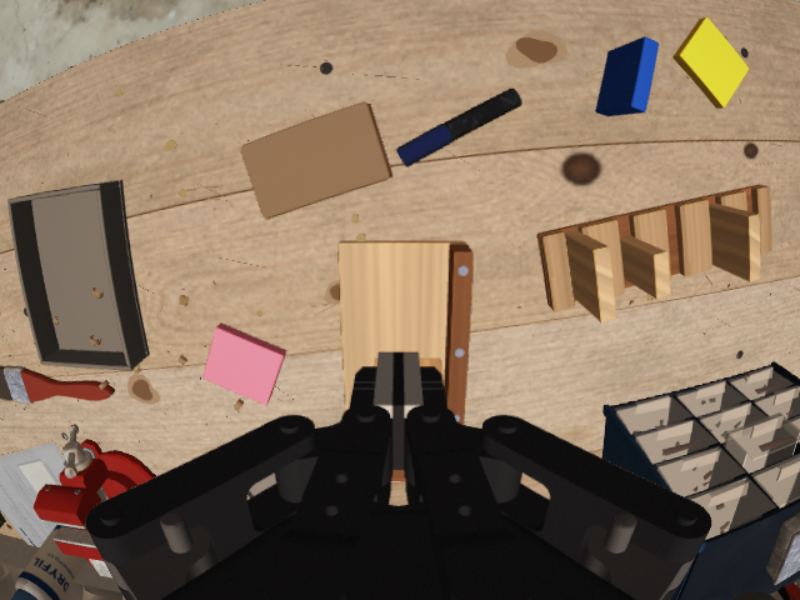

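```bash
python3 - <<'E'
from h import *
s=snap('wrist'); 
def A(u,v,z): return plane(s,u*.8,v*.8,z,True)[:2].round(4)
print('fence top inner',A(450,245,.045),A(447,400,.045),'outer',A(473,250,.045),A(465,400,.045))
print('board -y edge',A(340,242,.01),A(344,400,.01))
print('tray rim',[A(*p,.04) for p in((10,200),(122,181),(148,352),(43,361))])
print('blank tops',[A(*p,.078) for p in((711,204),(761,215),(761,281),(749,283),(596,248),(613,250),(615,318),(602,321),(669,295),(656,299))])
E
```

```text
fence top inner [0.4838 0.0691] [0.6188 0.0526] outer [0.4901 0.0864] [0.6214 0.0682]
board -y edge [ 0.4759 -0.0194] [ 0.6263 -0.0435]
tray rim [array([ 0.3691, -0.3432]), array([ 0.3862, -0.1949]), array([ 0.5427, -0.2145]), array([ 0.541 , -0.3636])]
blank tops [array([0.4679, 0.2834]), array([0.4811, 0.3434]), array([0.5413, 0.3486]), array([0.541 , 0.3326]), array([0.4923, 0.1748]), array([0.4955, 0.189 ]), array([0.5505, 0.1909]), array([0.5511, 0.1794]), array([0.5388, 0.2416]), array([0.5403, 0.2288])]
```

```bash
python3 -m jog '[[[4,0,-3],0],[[8,0,-7],0],[[12,0,-11],0],[[13.6,0,-11.4],0],[[13.6,0,-11.4],0],[[13.6,0,-11.4],0]]'
python3 - <<'E'
from h import *
s=snap('wrist','w2.png'); cv2.imwrite('pics/w2b.png',cv2.resize(s['frame'][100:400,300:640,::-1],(680,600)))
E
```

```text
t: 2.95
tcp_pos: [0.6021, -0.1059, 0.2509]
tool_rot: [0.706, -0.049, 0.051, -0.705]
force: [0.1, 0.4, 0.1]
finger_gap: -0.001
```

View pics/w2b.png

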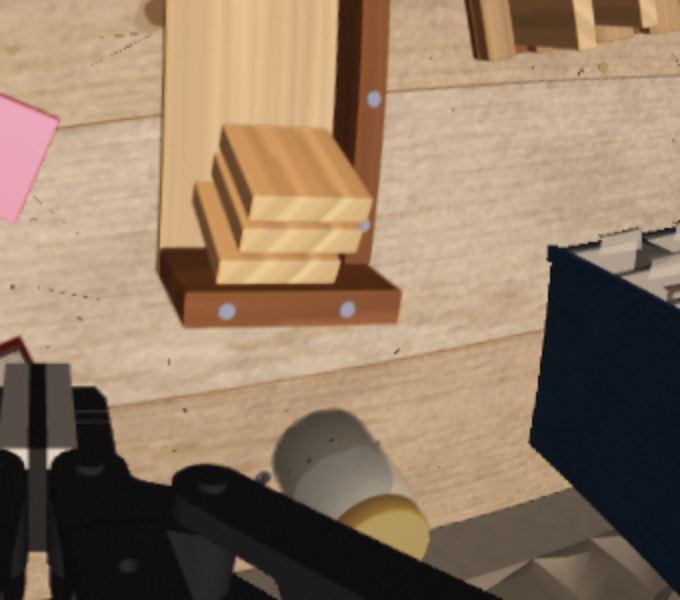

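```bash
python3 - <<'E'
from h import *
s=snap('wrist')
def A(u,v,z): return plane(s,300+u/2,100+v/2,z,True)
def rep(n,p): print(n,p[:2].round(4))
for n,q in dict(bsTopFL=(184,292,.085),bsTopFR=(401,290,.085),bsTopBL=(184,327,.085),bsTopBR=(400,320,.085),bsBotL=(163,250,.01),fenIn0=(345,100,.045),fenIn1=(358,1,.045),fenOut0=(370,262,.045),fenOut1=(388,30,.045),boardL0=(165,10,.01),boardL1=(161,245,.01)).items(): rep(n,A(*q))
# blanks: outer face foot at z=.01 and tops approx z=.01+.07*cos20 (+14 sin20 for back? )
zt=.01+.07*np.cos(.35)
for n,q in dict(l3topL=(250,220,zt),l3topR=(370,215,zt),l3frontL=(252,197,zt),l3frontR=(368,196,zt),l3footL=(222,125,.01),l3footR=(330,128,.01),l2topL=(240,250,zt),l2topR=(358,250,zt),l1topL=(218,283,zt),l1topR=(338,281,zt)).items(): rep(n,A(*q))
E
```

```text
bsTopFL [ 0.6429 -0.0435]
bsTopFR [0.6583 0.0638]
bsTopBL [ 0.6597 -0.0447]
bsTopBR [0.6738 0.0637]
bsBotL [ 0.6456 -0.0409]
fenIn0 [0.5709 0.0541]
fenIn1 [0.5224 0.066 ]
fenOut0 [0.6567 0.065 ]
fenOut1 [0.5376 0.0813]
boardL0 [ 0.5189 -0.0257]
boardL1 [ 0.6426 -0.0417]
l3topL [ 0.6167 -0.0087]
l3topR [0.622  0.0513]
l3frontL [ 0.6062 -0.0071]
l3frontR [0.6127 0.0504]
l3footL [ 0.5819 -0.0025]
l3footR [0.5899 0.0588]
l2topL [ 0.6301 -0.0144]
l2topR [0.6383 0.0446]
l1topL [ 0.6444 -0.0258]
l1topR [0.6523 0.0338]
```

```bash
cat > goj.py <<'E'
import sys
from h import *
C=np.array([.6565,.0485]); YAW=-7.7
a=np.radians(YAW); ex=np.array([np.cos(a),np.sin(a)]); ey=np.array([-ex[1],ex[0]])
if __name__=='__main__':
    st=manip.sense(); M=R.from_quat(st['tool_rot']).as_matrix()
    cur=np.degrees(np.arctan2(M[1,2],M[0,2])); r=st['tcp_pos'][:2]-C
    print('now jig',(r@ex).round(4),(r@ey).round(4),st['tcp_pos'][2].round(4),'yaw',round(cur-YAW-90,1),'F',st['force'].round(1),'gap',round(st['finger_gap']*85,1),'t',round(st['t'],1))
    if len(sys.argv)>3:
        x,y,z=map(float,sys.argv[1:4]); yo=float(sys.argv[4]) if len(sys.argv)>4 else 90
        p=C+x*ex+y*ey; d=np.array([*p,z])-st['tcp_pos']
        print('shift',(M.T@d*100).round(2),'turn',round(-np.radians((YAW+yo-cur+540)%360-180),3))
E
python3 goj.py -0.115 -0.036 0.16
```

```text
now jig -0.037 -0.1574 0.2506 yaw -0.3 F [-0.7  0.5 -0.3] gap -0.0 t 3.0
shift [-7.84  9.09 12.09] turn -0.005
```

```bash
python3 -m jog '[[[-3,0,3],0],[[-6,0,6],0],[[-7.8,0,10],0],[[-7.8,0,12],0],[[-7.8,3,12.1],-0.005],[[-7.8,7,12.1],-0.005],[[-7.8,11,12.1],-0.005],[[-7.8,15,12.1],-0.005],[[-7.8,19,12.1],-0.005],[[-7.8,22,12.1],-0.005],[[-7.8,23.05,12.1],-0.005],[[-7.8,23.05,12.1],-0.005]]'; python3 goj.py -0.075 -0.036 0.02
```

```text
t: 4.05
tcp_pos: [0.5359, 0.0292, 0.0189]
tool_rot: [-0.705, 0.049, -0.044, 0.706]
force: [0.3, 0.1, -0.9]
finger_gap: 0.007
now jig -0.117 -0.0353 0.0189 yaw 0.1 F [ 0.3  0.1 -0.9] gap 0.6 t 4.0
shift [ 4.2  -0.13 -0.08] turn 0.003
```

Now push the feet in slowly to jig x of −0.053.

```bash
python3 -m jog '[[[1,0,0],0],[[2,0,0],0],[[2.6,0,0],0],[[3,0,0],0],[[3.4,0,0],0],[[3.8,0,0],0],[[4.2,0,0],0],[[4.6,0,0],0],[[5,0,0],0],[[5.3,0,0],0],[[5.6,0,0],0],[[5.9,0,0],0],[[6.1,0,0],0],[[6.1,0,0],0],[[6.1,0,0],0]]'; python3 goj.py; python3 - <<'E'
from h import *
a=snap('scene');b=snap('side')
I=np.hstack([cv2.resize(a['frame'][190:280,260:360],(400,360),interpolation=2),cv2.resize(b['frame'][180:270,220:320],(400,360),interpolation=2)])
cv2.imwrite('pics/p1.png',I[:,:,::-1])
E
```

```text
t: 5.3
tcp_pos: [0.5973, 0.0201, 0.0203]
tool_rot: [-0.705, 0.049, -0.045, 0.706]
force: [-4.1, 0.5, -0.0]
finger_gap: -0.002
now jig -0.0548 -0.0361 0.0203 yaw 0.1 F [-4.1  0.5 -0. ] gap -0.2 t 5.3
```

View pics/p1.png

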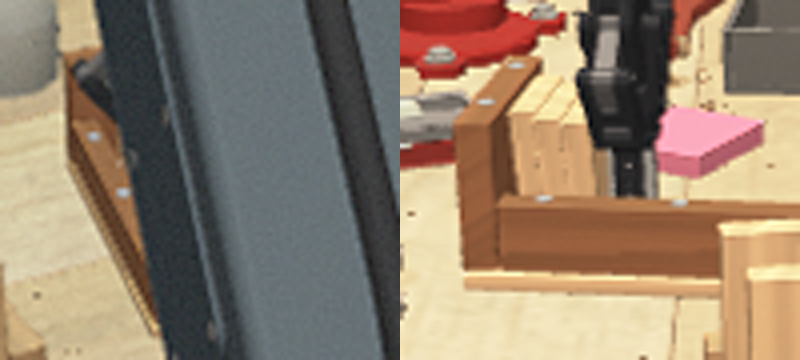

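The side view shows the three blanks nearly upright at (550,150), with a slight lean left. Contact force is only 4 N, so I'll push a little more.

```bash
python3 -m jog '[[[0.15,0,0],0],[[0.3,0,0],0],[[0.4,0,0],0],[[0.4,0,0],0],[[0.4,0,0],0]]'; python3 goj.py
```

```text
t: 5.82
tcp_pos: [0.597, 0.0203, 0.02]
tool_rot: [-0.705, 0.052, -0.042, 0.706]
force: [-11.1, 1.1, 5.1]
finger_gap: -0.0
now jig -0.0551 -0.0359 0.02 yaw 0.1 F [-11.1   1.1   5.1] gap -0.0 t 5.8
```

```bash
python3 -m jog '[[[0.2,0,0],0],[[0.4,0,0],0],[[0.6,0,0],0],[[0.6,0,0],0]]'; python3 goj.py; python3 - <<'E'
from h import *
b=snap('side')
cv2.imwrite('pics/p2.png',cv2.resize(b['frame'][185:255,225:305],(800,700))[:600,:,::-1])
E
```

```text
t: 6.15
tcp_pos: [0.5965, 0.0206, 0.0193]
tool_rot: [-0.705, 0.057, -0.037, 0.706]
force: [-21.3, 1.2, 10.7]
finger_gap: 0.001
now jig -0.0558 -0.0357 0.0193 yaw 0.1 F [-21.3   1.2  10.7] gap 0.0 t 6.2
```

View pics/p2.png

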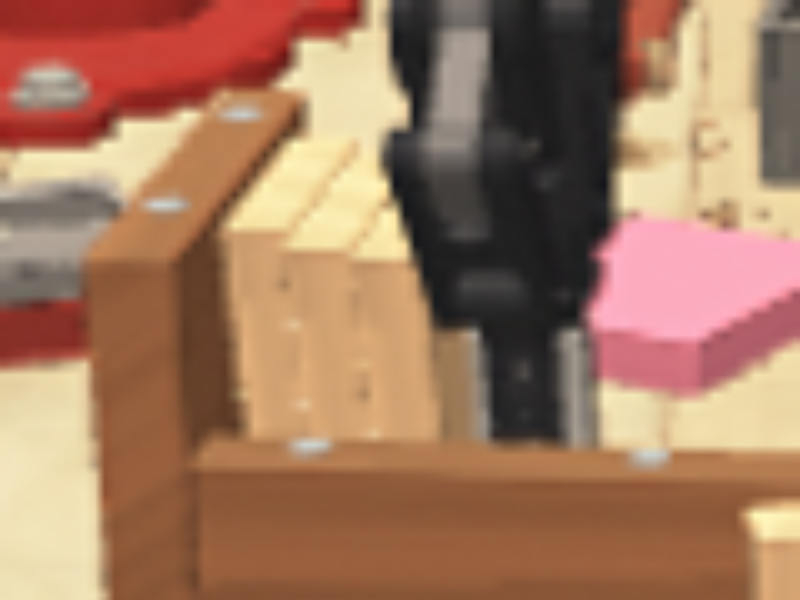

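```bash
python3 - <<'E'
from h import *
from goj import C,ex,ey
b=snap('side')
def pp(jx,jy,z):
    p=C+jx*ex+jy*ey; u=proj(b,[*p,z]); return ((u-[225,185])*10).round(0)
for n,jx,jy in(('bs outer',.018,.016),('bs front',0,.016),('l1in',0,-.012),('l1out/l2in',-.014,-.008),('l2/l3',-.028,-.004),('l3out',-.042,-.004)):
    print(n,pp(jx,jy,.08),pp(jx,jy,.05))
E
```

```text
bs outer [ 85. 277.] [ 96. 428.]
bs front [180. 280.] [189. 431.]
l1in [216. 233.] [225. 381.]
l1out/l2in [283. 241.] [291. 390.]
l2/l3 [351. 250.] [359. 399.]
l3out [424. 251.] [431. 401.]
```

```bash
python3 -m jog '[[[-1,0,0],0],[[-2,0,0],0],[[-2,0,0],0]]'; python3 goj.py -0.06 -0.032 0.0145
```

```text
t: 6.5
tcp_pos: [0.5883, 0.0214, 0.0208]
tool_rot: [-0.706, 0.047, -0.047, 0.706]
force: [-0.1, -0.7, 0.7]
finger_gap: 0.002
now jig -0.064 -0.036 0.0208 yaw 0.1 F [-0.1 -0.7  0.7] gap 0.2 t 6.5
shift [0.4  0.63 0.4 ] turn 0.002
```

```bash
python3 -m jog '[[[0,0.3,0.2],0],[[0,0.6,0.4],0],[[0,0.6,0.4],0],[[0.3,0.6,0.4],0],[[0.6,0.6,0.4],0],[[0.9,0.6,0.4],0],[[1.2,0.6,0.4],0],[[1.5,0.6,0.4],0],[[1.7,0.6,0.4],0],[[1.7,0.6,0.4],0],[[1.7,0.6,0.4],0]]'; python3 goj.py; python3 - <<'E'
from h import *
b=snap('side')
cv2.imwrite('pics/p3.png',cv2.resize(b['frame'][185:255,225:305],(800,700))[:600,:,::-1])
E
```

```text
t: 7.42
tcp_pos: [0.594, 0.025, 0.0131]
tool_rot: [-0.705, 0.057, -0.037, 0.706]
force: [-21.3, 1.2, 10.0]
finger_gap: 0.003
now jig -0.0588 -0.0317 0.0131 yaw 0.1 F [-21.3   1.2  10. ] gap 0.3 t 7.4
```

View pics/p3.png

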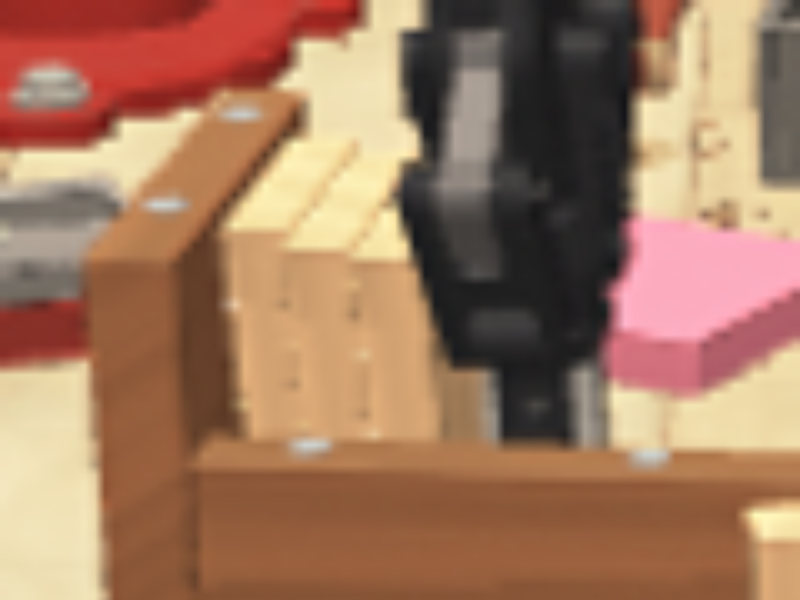

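The gripper's knuckles, wider than the finger tips and about 35 mm above them, are touching lean_3's upper part at (440,360), so this tool can't push the feet any lower. I'll back off and use the carried blanks, held high by their side edges, as full-face pushers. First, blank_1 from slot 5.

```bash
python3 -m jog '[[[-2,0,0],0],[[-3,0,0],0],[[-3,-4,0],0],[[-3,-8,0],0],[[-3,-12,0],0],[[-3,-15,0],0]]' 8.5; python3 go.py .5195 .183 .15 5.7
```

```text
t: 7.97
tcp_pos: [0.5789, 0.0265, 0.168]
tool_rot: [0.706, -0.045, 0.048, -0.705]
force: [0.8, -0.2, -0.5]
finger_gap: 0.849
shift [-7.97  1.76 14.73] turn 1.338 cur [0.5789 0.0265 0.168 ] yaw 82.4 F [ 0.8 -0.2 -0.5] gap 72.2 t 8.0
```

```bash
python3 -m jog '[[[-4,1.8,4],0.125],[[-8,1.8,8],0.25],[[-8,1.8,11],0.37],[[-8,1.8,14.7],0.5],[[-8,1.8,14.7],0.62],[[-8,1.8,14.7],0.75],[[-8,1.8,14.7],0.87],[[-8,1.8,14.7],1],[[-8,1.8,14.7],1.12],[[-8,1.8,14.7],1.24],[[-8,1.8,14.7],1.338],[[-8,1.8,14.7],1.338],[[-8,1.8,14.7],1.338]]'; python3 go.py .5195 .183 .15 5.7
python3 - <<'E'
from h import *
s=snap('wrist'); cv2.imwrite('pics/g1.png',s['frame'][:,:,::-1])
E
```

```text
t: 9.05
tcp_pos: [0.518, 0.1831, 0.147]
tool_rot: [-0.525, 0.473, -0.474, 0.525]
force: [-1.2, 0.0, 0.8]
finger_gap: 0.997
shift [ 0.03 -0.3   0.15] turn 0.003 cur [0.518  0.1831 0.147 ] yaw 5.9 F [-1.2  0.   0.8] gap 84.7 t 9.1
```

View pics/g1.png

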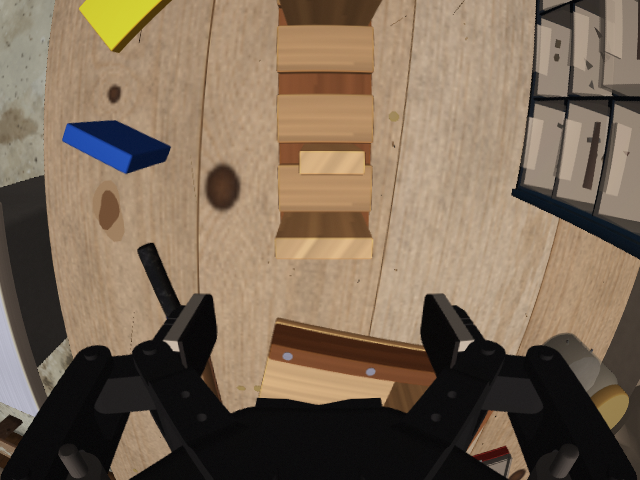

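The wrist view shows the blank in slot 5 with its top at (275–373, 237–260), and odd_narrow's top at (299–365, 151–174), clearly narrower. Both are between the jaw lines.

```bash
python3 - <<'E'
from h import *
s=snap('wrist')
A=lambda u,v:plane(s,u,v,.078,True)[:2]
for q in ([(275,237),(373,237),(373,260),(277,260)],[(299,151),(365,151),(365,174),(300,174)]):
    P=np.array([A(*p) for p in q]); d=P[1]-P[0]+P[2]-P[3]; print(P.round(4).tolist(),P.mean(0).round(4),np.degrees(np.arctan2(*d[::-1])).round(1))
E
```

```text
[[0.4925, 0.1876], [0.5509, 0.1935], [0.5531, 0.1788], [0.4946, 0.173]] [0.5228 0.1832] 5.7
[[0.5022, 0.2398], [0.5394, 0.2437], [0.541, 0.2306], [0.504, 0.2267]] [0.5217 0.2352] 6.1
```

```bash
python3 -m jog '[[[0,3,0.3],0],[[0,6,0.3],0],[[0,9,0.3],0],[[0,10.1,0.3],0],[[0,10.1,0.3],0],[[0,10.1,0.3],0]]'; python3 -m jog '[[[0,0,0],0],[[0,0,0],0],[[0,0,0],0],[[0,0,0],0],[[0,0,0],0],[[0,0,0],0],[[0,0,0],0],[[0,0,0],0]]' 5 60;  python3 go.py .5195 .183 .14 5.7
```

```text
t: 9.65
tcp_pos: [0.5204, 0.1834, 0.0458]
tool_rot: [0.525, -0.474, 0.474, -0.524]
force: [-0.2, 1.0, 0.7]
finger_gap: 0.996
t: 10.32
tcp_pos: [0.5218, 0.1837, 0.0478]
tool_rot: [-0.523, 0.473, -0.475, 0.526]
force: [0.4, 0.3, 5.9]
finger_gap: 0.693
shift [ 0.04 -9.22 -0.2 ] turn 0.001 cur [0.5218 0.1837 0.0478] yaw 5.7 F [0.4 0.3 5.9] gap 58.9 t 10.3
```

```bash
python3 -m jog '[[[0,-1,0],0],[[0,-3,0],0],[[0,-6,0],0],[[0,-9,0],0],[[0,-12,0],0],[[0,-12,0],0]]'; python3 goj.py -0.08 -0.032 0.165
```

```text
t: 10.82
tcp_pos: [0.524, 0.1841, 0.1724]
tool_rot: [-0.521, 0.471, -0.477, 0.528]
force: [1.3, 0.7, 0.5]
finger_gap: 0.688
now jig -0.1494 0.1167 0.1724 yaw -76.5 F [1.3 0.7 0.5] gap 58.5 t 10.8
shift [16.07  0.78  3.29] turn -1.336
```

```bash
python3 -m jog '[[[2,0,0],-0.12],[[4,0,0],-0.24],[[6,0,1],-0.36],[[8,0,2],-0.48],[[10,0,3],-0.6],[[12,0,3.3],-0.72],[[14,0,3.3],-0.84],[[16,0,3.3],-0.96],[[16,0,3.3],-1.08],[[16,0,3.3],-1.2],[[16,0,3.3],-1.336],[[16,0,3.3],-1.336],[[16,0,3.3],-1.336]]'; python3 goj.py -0.08 -0.032 0.055; python3 - <<'E'
from h import *
a=snap('side');s=snap('wrist'); cv2.imwrite('pics/g2.png',np.hstack([cv2.resize(a['frame'][170:270,220:320,::-1],(400,400)),cv2.resize(s['frame'][120:440,160:480,::-1],(400,400))]))
E
```

```text
t: 11.9
tcp_pos: [0.5687, 0.0275, 0.166]
tool_rot: [-0.705, 0.049, -0.048, 0.705]
force: [1.2, -0.0, -0.5]
finger_gap: 0.692
now jig -0.0842 -0.0326 0.166 yaw -0.2 F [ 1.2 -0.  -0.5] gap 58.8 t 11.9
shift [ 0.42 11.1   0.06] turn -0.003
```

View pics/g2.png

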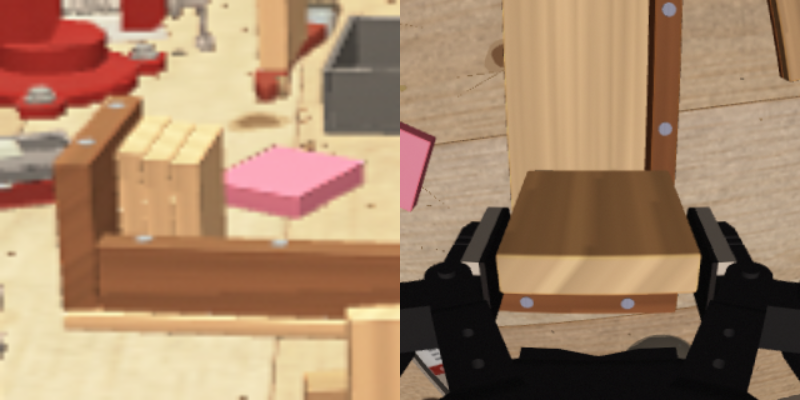

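```bash
python3 -m jog '[[[0,3,-0.3],0],[[0,6,-0.3],0],[[0,9,-0.3],0],[[0,10.5,-0.3],0],[[0,11,-0.3],0],[[0,11.4,-0.3],0],[[0,11.6,-0.3],0],[[0,11.6,-0.3],0]]'; python3 goj.py -0.05 -0.031 0.049
```

```text
t: 12.67
tcp_pos: [0.5695, 0.0245, 0.0506]
tool_rot: [0.706, -0.047, 0.048, -0.705]
force: [0.8, 0.6, -1.2]
finger_gap: 0.69
now jig -0.083 -0.0354 0.0506 yaw -0.0 F [ 0.8  0.6 -1.2] gap 58.6 t 12.7
shift [3.3  0.16 0.45] turn -0.001
```

```bash
python3 -m jog '[[[0.5,0,0.3],0],[[1,0,0.3],0],[[1.5,0,0.3],0],[[2,0,0.3],0],[[2.4,0,0.3],0],[[2.7,0,0.3],0],[[3,0,0.3],0],[[3.2,0,0.3],0],[[3.4,0,0.3],0],[[3.4,0,0.3],0]]'; python3 goj.py -0.05 -0.031 0.049
```

```text
t: 13.5
tcp_pos: [0.6002, 0.0232, 0.0499]
tool_rot: [-0.705, 0.05, -0.046, 0.706]
force: [-5.4, -0.2, 6.6]
finger_gap: 0.695
now jig -0.0524 -0.0326 0.0499 yaw -0.0 F [-5.4 -0.2  6.6] gap 59.0 t 13.5
shift [0.24 0.09 0.16] turn -0.001
```

```bash
python3 -m jog '[[[0.2,0,0],0],[[0.4,0,0],0],[[0.6,0,0],0],[[0.6,0,0],0]]'; python3 goj.py;python3 -m jog '[[[0.2,0,0],0],[[0.3,0,0],0],[[0.3,0,0],0],[[0.3,0,0],0]]'; python3 goj.py
```

```text
t: 13.83
tcp_pos: [0.6006, 0.0232, 0.0499]
tool_rot: [-0.705, 0.055, -0.042, 0.706]
force: [-14.8, 1.0, 15.5]
finger_gap: 0.687
now jig -0.052 -0.0326 0.0499 yaw -0.1 F [-14.8   1.   15.5] gap 58.4 t 13.8
t: 14.17
tcp_pos: [0.6007, 0.0232, 0.0499]
tool_rot: [-0.705, 0.057, -0.04, 0.706]
force: [-18.7, -0.6, 18.6]
finger_gap: 0.687
now jig -0.0519 -0.0326 0.0499 yaw -0.1 F [-18.7  -0.6  18.6] gap 58.4 t 14.2
```

```bash
python3 -m jog '[[[-0.6,-0.1,0],0],[[-0.85,-0.1,0],0],[[-0.85,-0.1,0],0]]'; python3 goj.py;  python3 -m jog '[[[0,0,0],0],[[0,0,0],0],[[0,0,0],0],[[0,0,0],0],[[0,-2,0],0],[[0,-5,0],0],[[0,-9,0],0],[[0,-13,0],0],[[0,-13,0],0]]' 7.2
python3 - <<'E'
from h import *
a=snap('side');s=snap('wrist'); cv2.imwrite('pics/g3.png',np.hstack([cv2.resize(a['frame'][180:260,220:300,::-1],(400,400)),cv2.resize(s['frame'][160:360,220:420,::-1],(400,400))]))
E
python3 go.py .505 .338 .15 5.7
```

```text
t: 14.42
tcp_pos: [0.6005, 0.0232, 0.0502]
tool_rot: [-0.705, 0.05, -0.046, 0.706]
force: [-6.4, -0.7, 1.7]
finger_gap: 0.688
now jig -0.0521 -0.0325 0.0502 yaw -0.0 F [-6.4 -0.7  1.7] gap 58.4 t 14.4
t: 15.17
tcp_pos: [0.6101, 0.022, 0.1897]
tool_rot: [0.706, -0.041, 0.054, -0.705]
force: [1.1, 0.2, 0.0]
finger_gap: 0.847
shift [-14.26   3.25  29.92] turn 1.337 cur [0.6059 0.0224 0.1837] yaw 82.3 F [-0.2  0.3 -0.1] gap 71.9 t 15.3
```

View pics/g3.png

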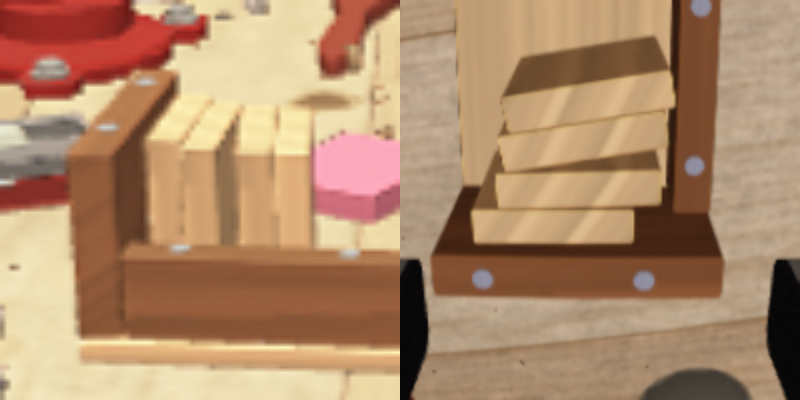

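The row stands, but blank_1 and lean_3 are yawed about 7° and lean_1 sits about 12 mm off the fence (right half, (555,225)). The fingers sprang forward on release because I left push preload on. To fix it, I'll squeeze the blanks by their side edges above the fence with the jaws, which squares them, and shift them to the fence. I'll start with lean_1 and lean_2.

```bash
python3 goj.py -0.015 -0.037 0.058
```

```text
now jig -0.0467 -0.0326 0.1837 yaw -0.0 F [-0.2  0.3 -0.1] gap 71.9 t 15.3
shift [ 3.07 12.59 -0.44] turn -0.0
```

```bash
python3 -m jog '[[[1.5,0,-0.4],0],[[3.1,0,-0.4],0],[[3.1,0,-0.4],0],[[3.1,4,-0.4],0],[[3.1,8,-0.4],0],[[3.1,11,-0.4],0],[[3.1,12.5,-0.4],0],[[3.1,12.5,-0.4],0],[[3.1,12.5,-0.4],0]]' 8.5; python3 goj.py; python3 -m jog '[[[0,0,0],0],[[0,0,0],0],[[0,0,0],0],[[0,0,0],0],[[0,0,0],0],[[0,0,0],0],[[0,0,0],0],[[0,0,0],0],[[0,0,0],0],[[0,0,0],0]]' 5 20; python3 goj.py -0.015 -0.0315 0.058
```

```text
t: 16.02
tcp_pos: [0.6318, 0.015, 0.0539]
tool_rot: [-0.705, 0.049, -0.046, 0.706]
force: [0.5, 0.4, -0.3]
finger_gap: 0.994
now jig -0.02 -0.0365 0.0539 yaw -0.0 F [ 0.5  0.4 -0.3] gap 84.5 t 16.0
t: 16.85
tcp_pos: [0.6348, 0.0146, 0.0576]
tool_rot: [0.706, -0.046, 0.049, -0.705]
force: [-0.4, -1.0, 6.8]
finger_gap: 0.696
now jig -0.017 -0.0365 0.0576 yaw -0.0 F [-0.4 -1.   6.8] gap 59.2 t 16.9
shift [ 0.2  -0.04  0.5 ] turn -0.0
```

```bash
python3 -m jog '[[[0,0,0.25],0],[[0,0,0.5],0],[[0,0,0.5],0],[[0,0,0.5],0]]'; python3 goj.py; python3 -m jog '[[[0,0,0],0],[[0,0,0],0],[[0,0,0],0],[[0,0,0],0],[[0,0,0],0],[[0,0,0],0],[[0,0,0],0]]' 8.5; python3 goj.py -.043 -.035 .058
```

```text
t: 17.18
tcp_pos: [0.6355, 0.0185, 0.0576]
tool_rot: [0.706, -0.046, 0.049, -0.705]
force: [-0.2, -3.4, 6.9]
finger_gap: 0.7
now jig -0.0168 -0.0325 0.0576 yaw 0.0 F [-0.2 -3.4  6.9] gap 59.5 t 17.2
t: 17.77
tcp_pos: [0.634, 0.0198, 0.0556]
tool_rot: [-0.705, 0.048, -0.047, 0.706]
force: [-0.1, 0.8, 0.3]
finger_gap: 0.996
now jig -0.0184 -0.0315 0.0556 yaw -0.0 F [-0.1  0.8  0.3] gap 84.7 t 17.8
shift [-2.46 -0.24 -0.35] turn -0.0
```

```bash
python3 -m jog '[[[0,-4,-0.1],0],[[-1.5,-4,-0.1],0],[[-2.8,-4,-0.1],0],[[-2.8,-4,-0.1],0],[[-2.8,-1,-0.1],0],[[-2.8,-0.1,-0.1],0],[[-2.8,-0.1,-0.1],0]]'; python3 goj.py; python3 -m jog '[[[0,0,0],0],[[0,0,0],0],[[0,0,0],0],[[0,0,0],0],[[0,0,0],0],[[0,0,0],0],[[0,0,0],0],[[0,0,0],0],[[0,0,0],0]]' 5 20; python3 goj.py; python3 -m jog '[[[0.2,0,0],0],[[0.4,0,0],0],[[0.4,0,0.1],0],[[0.4,0,0.1],0]]'; python3 goj.py
```

```text
t: 18.35
tcp_pos: [0.6043, 0.0227, 0.0541]
tool_rot: [-0.705, 0.05, -0.046, 0.706]
force: [-0.9, 0.0, 0.3]
finger_gap: 0.993
now jig -0.0482 -0.0326 0.0541 yaw -0.0 F [-0.9  0.   0.3] gap 84.4 t 18.4
t: 19.1
tcp_pos: [0.6069, 0.0224, 0.0575]
tool_rot: [0.706, -0.047, 0.048, -0.705]
force: [0.8, -0.2, 5.7]
finger_gap: 0.701
now jig -0.0457 -0.0326 0.0575 yaw -0.0 F [ 0.8 -0.2  5.7] gap 59.6 t 19.1
t: 19.43
tcp_pos: [0.6096, 0.0223, 0.0576]
tool_rot: [0.706, -0.048, 0.047, -0.705]
force: [-2.5, -1.4, 7.5]
finger_gap: 0.706
now jig -0.043 -0.0322 0.0576 yaw 0.0 F [-2.5 -1.4  7.5] gap 60.0 t 19.4
```

Release with the x command backed off, then go up and look.

```bash
python3 -m jog '[[[-0.2,0,-0.1],0],[[-0.2,0,-0.1],0],[[-0.2,0,-0.1],0]]'; python3 goj.py; python3 -m jog '[[[0,0,0],0],[[0,0,0],0],[[0,0,0],0],[[0,0,0],0],[[0,0,0],0],[[0,0,0],0],[[0,-3,0],0],[[0,-7,0],0],[[0,-11,0],0],[[0,-13,0],0],[[0,-13,0],0]]' 8.5
python3 - <<'E'
from h import *
a=snap('side');s=snap('wrist'); cv2.imwrite('pics/g4.png',np.hstack([cv2.resize(a['frame'][180:260,220:300,::-1],(400,400)),cv2.resize(s['frame'][160:360,220:420,::-1],(400,400))]))
E
python3 go.py .505 .338 .15 5.7
```

```text
t: 19.68
tcp_pos: [0.6082, 0.0223, 0.0575]
tool_rot: [-0.705, 0.047, -0.048, 0.706]
force: [-1.9, -0.4, 6.4]
finger_gap: 0.702
now jig -0.0443 -0.0324 0.0575 yaw -0.0 F [-1.9 -0.4  6.4] gap 59.7 t 19.7
t: 20.6
tcp_pos: [0.6119, 0.0218, 0.1927]
tool_rot: [0.706, -0.043, 0.052, -0.705]
force: [1.1, 0.0, -0.2]
finger_gap: 0.995
shift [-14.5    3.73  29.91] turn 1.337 cur [0.6084 0.0222 0.1876] yaw 82.3 F [-0.   0.3 -0.2] gap 85.1 t 20.7
```

View pics/g4.png

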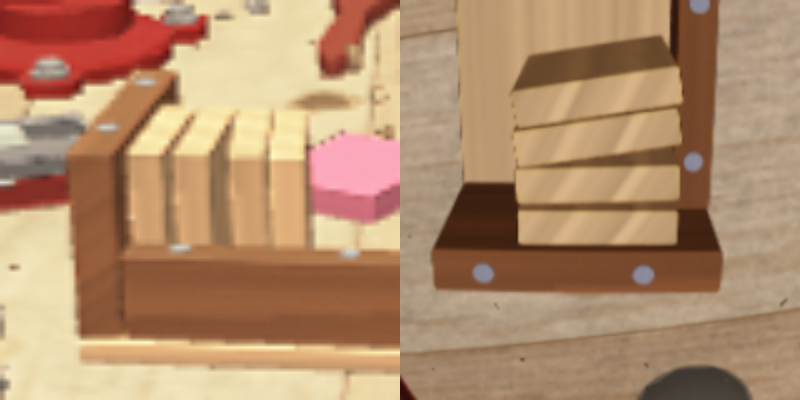

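lean_1 and lean_2 are square and flush with the fence. lean_3 and blank_1 are flush but still yawed about 5°. I'll fetch blank_2 from slot 2 and use it to push squarely.

```bash
python3 -m jog '[[[-2,1,4],0.1],[[-4,2,8],0.2],[[-6,3,11],0.32],[[-8,3.7,14],0.44],[[-10,3.7,17],0.56],[[-12,3.7,20],0.68],[[-14.4,3.7,23],0.8],[[-14.4,3.7,26],0.92],[[-14.4,3.7,29.9],1.04],[[-14.4,3.7,29.9],1.16],[[-14.4,3.7,29.9],1.28],[[-14.4,3.7,29.9],1.337],[[-14.4,3.7,29.9],1.337],[[-14.4,3.7,29.9],1.337]]'; python3 go.py .5065 .3385 .047 5.7
python3 - <<'E'
from h import *
s=snap('wrist','g5.png')
# colour check of blank top: project predicted corners and report bright-top bbox near it
from scipy import ndimage
f=s['frame'].astype(int); hsv=cv2.cvtColor(s['frame'],cv2.COLOR_RGB2HSV)
u=proj(s,[.5065,.3385,.078],True); print('pred centre',u.round())
x,y=int(u[0]),int(u[1]); 
for yy in range(y-30,y+31,3): print(yy,f[yy,x],f[yy,x-35])
E
```

```text
t: 21.87
tcp_pos: [0.5044, 0.3373, 0.1478]
tool_rot: [0.526, -0.475, 0.474, -0.523]
force: [0.2, -0.4, 0.3]
finger_gap: 0.993
shift [-0.11 10.08  0.26] turn 0.001 cur [0.5044 0.3373 0.1478] yaw 5.8 F [ 0.2 -0.4  0.3] gap 84.4 t 21.9
pred centre [321. 246.]
215 [111  78  48] [106  71  43]
218 [111  78  48] [105  73  44]
221 [110  78  47] [103  71  43]
224 [110  77  47] [101  71  43]
227 [110  77  47] [100  70  42]
230 [110  78  47] [95 66 39]
233 [103  72  44] [96 66 40]
236 [185 152 101] [183 149  99]
239 [181 147 108] [188 154 115]
242 [184 150 112] [191 156 115]
245 [188 153 113] [189 155 114]
248 [190 156 115] [190 155 114]
251 [193 158 117] [191 156 116]
254 [195 160 119] [191 157 116]
257 [177 137  97] [175 135  97]
260 [180 140 101] [182 142 101]
263 [175 137  98] [176 137  98]
266 [182 142 102] [183 142 101]
269 [160 124  89] [158 122  87]
272 [159 119  82] [158 117  80]
275 [116  70  43] [132  81  50]
```

```bash
python3 -m jog '[[[-0.1,3,0.25],0],[[-0.1,6,0.25],0],[[-0.1,9,0.25],0],[[-0.1,10.1,0.25],0],[[-0.1,10.1,0.25],0],[[-0.1,10.1,0.25],0]]'; python3 -m jog '[[[0,0,0],0],[[0,0,0],0],[[0,0,0],0],[[0,0,0],0],[[0,0,0],0],[[0,0,0],0],[[0,0,0],0],[[0,0,0],0]]' 5 80; python3 -m jog '[[[0,-1,0],0],[[0,-3,0],0],[[0,-6,0],0],[[0,-9,0],0],[[0,-12,0],0],[[0,-12,0],0],[[0,-12,0],0]]'; python3 goj.py -0.1 -0.036 0.165
```

```text
t: 22.42
tcp_pos: [0.508, 0.3388, 0.0485]
tool_rot: [0.525, -0.475, 0.474, -0.524]
force: [0.8, -0.1, 0.4]
finger_gap: 0.991
t: 23.08
tcp_pos: [0.5098, 0.3399, 0.0513]
tool_rot: [-0.523, 0.474, -0.475, 0.526]
force: [0.0, 0.3, 6.8]
finger_gap: 0.682
t: 23.67
tcp_pos: [0.5092, 0.3396, 0.1718]
tool_rot: [-0.522, 0.474, -0.475, 0.526]
force: [0.3, 0.1, -0.7]
finger_gap: 0.684
now jig -0.185 0.2688 0.1718 yaw -76.6 F [ 0.3  0.1 -0.7] gap 58.1 t 23.7
shift [31.62  0.63  1.21] turn -1.337
```

```bash
python3 -m jog '[[[3,0,0],-0.12],[[6,0,0],-0.24],[[9,0,1],-0.36],[[12,0,1.2],-0.48],[[15,0,1.2],-0.6],[[18,0,1.2],-0.72],[[21,0,1.2],-0.84],[[24,0,1.2],-0.96],[[27,0,1.2],-1.08],[[30,0,1.2],-1.2],[[31.6,0,1.2],-1.337],[[31.6,0,1.2],-1.337],[[31.6,0,1.2],-1.337],[[31.6,0,1.2],-1.337]]'; python3 goj.py -0.1 -0.036 0.054
```

```text
t: 24.83
tcp_pos: [0.5502, 0.0265, 0.168]
tool_rot: [-0.705, 0.049, -0.047, 0.706]
force: [0.2, 0.1, -0.7]
finger_gap: 0.682
now jig -0.1024 -0.0361 0.168 yaw -0.1 F [ 0.2  0.1 -0.7] gap 58.0 t 24.8
shift [ 0.27 11.39  0.  ] turn -0.002
```

```bash
python3 -m jog '[[[0,3,0],0],[[0,6,0],0],[[0,9,0],0],[[0,10.8,0],0],[[0,11.3,0],0],[[0,11.4,0],0],[[0.5,11.4,0.3],0],[[1,11.4,0.35],0],[[1.6,11.4,0.35],0],[[2,11.4,0.35],0],[[2.4,11.4,0.35],0],[[2.7,11.4,0.35],0],[[3,11.4,0.35],0],[[3.3,11.4,0.35],0],[[3.3,11.4,0.35],0],[[3.3,11.4,0.35],0]]'; python3 goj.py;  python3 -m jog '[[[0.2,0,0],0],[[0.4,0,0],0],[[0.6,0,0],0],[[0.6,0,0],0]]'; python3 goj.py
```

```text
t: 26.17
tcp_pos: [0.5846, 0.0247, 0.0548]
tool_rot: [0.706, -0.048, 0.048, -0.705]
force: [-0.2, -0.2, -0.6]
finger_gap: 0.683
now jig -0.0681 -0.0332 0.0548 yaw -0.0 F [-0.2 -0.2 -0.6] gap 58.1 t 26.2
t: 26.5
tcp_pos: [0.5875, 0.0245, 0.0545]
tool_rot: [-0.705, 0.05, -0.045, 0.706]
force: [-5.7, -0.6, 4.1]
finger_gap: 0.684
now jig -0.0652 -0.0331 0.0545 yaw -0.0 F [-5.7 -0.6  4.1] gap 58.2 t 26.5
```

```bash
python3 -m jog '[[[0.2,0,0],0],[[0.4,0,0],0],[[0.6,0,0],0],[[0.6,0,0],0],[[0.6,0,0],0]]'; python3 goj.py; python3 - <<'E'
from h import *
b=snap('side'); cv2.imwrite('pics/s6.png',b['frame'][:,:,::-1])
E
python3 -m jog '[[[-0.4,0,0],0],[[-0.8,0,0],0],[[-1.1,0,0],0],[[-1.1,0,0],0]]'; python3 goj.py
```

```text
t: 26.92
tcp_pos: [0.5878, 0.0243, 0.0542]
tool_rot: [-0.705, 0.054, -0.041, 0.706]
force: [-14.6, 0.4, 10.8]
finger_gap: 0.68
now jig -0.0648 -0.0331 0.0542 yaw -0.1 F [-14.6   0.4  10.8] gap 57.8 t 26.9
t: 27.3
tcp_pos: [0.5858, 0.0247, 0.0549]
tool_rot: [0.706, -0.047, 0.048, -0.705]
force: [-0.7, 0.4, -0.6]
finger_gap: 0.684
now jig -0.0668 -0.0331 0.0549 yaw -0.0 F [-0.7  0.4 -0.6] gap 58.2 t 27.3
```

```bash
python3 -m jog '[[[0.1,0.1,0],0],[[0.1,0.15,0],0],[[0.1,0.15,0],0]]'; python3 -m jog '[[[0,0,0],0],[[0,0,0],0],[[0,0,0],0],[[0,0,0],0],[[0,0,0],0],[[0,0,0],0],[[0,0,0],0],[[0,-3,0],0],[[0,-7,0],0],[[0,-11,0],0],[[0,-13,0],0],[[0,-13,0],0]]' 8.5
python3 - <<'E'
from h import *
a=snap('side');s=snap('wrist'); cv2.imwrite('pics/g6.png',np.hstack([cv2.resize(a['frame'][180:260,220:300,::-1],(400,400)),cv2.resize(s['frame'][160:360,220:420,::-1],(400,400))]))
E
python3 goj.py
```

```text
t: 27.55
tcp_pos: [0.5872, 0.0244, 0.0534]
tool_rot: [0.706, -0.047, 0.048, -0.705]
force: [-0.7, 1.2, -0.1]
finger_gap: 0.684
t: 28.55
tcp_pos: [0.5901, 0.0242, 0.189]
tool_rot: [0.706, -0.043, 0.052, -0.705]
force: [0.9, 0.2, -0.1]
finger_gap: 0.994
now jig -0.066 -0.0331 0.1842 yaw -0.0 F [-0.4  0.9 -0.2] gap 84.7 t 28.6
```

View pics/g6.png

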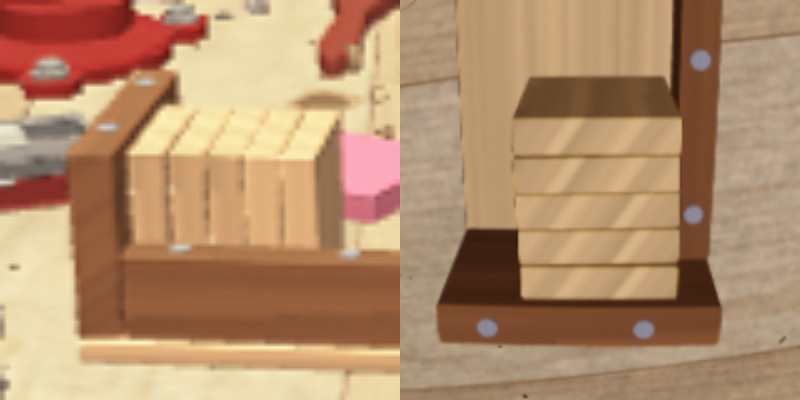

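The five stand tight, square and even. I'll check the row's thickness and its fence gap by ray casting from this picture, then go for odd_narrow.

```bash
python3 - <<'E'
from h import *
from goj import C,ex,ey
s=snap('wrist')
def J(u,v,z):
    r=plane(s,220+(u-400)/2,160+v/2,z,True)[:2]-C; return np.array([r@ex,r@ey]).round(4)
for n,q in dict(bsTopL=(438,305,.085),bsTopR=(720,303,.085),b2outL=(513,119,.08),b2outR=(681,117,.08),l1inL=(522,299,.08),l1inR=(678,297,.08),fenInTopA=(684,60,.045),fenInTopB=(681,110,.045),fenOutA=(716,60,.045),fenOutB=(711,230,.045)).items(): print(n,J(*q))
E
python3 go.py .519 .235 .15 5.7
```

```text
bsTopL [-0.002  -0.0925]
bsTopR [-0.0031  0.0131]
b2outL [-0.0728 -0.0615]
b2outR [-0.0734 -0.0037]
l1inL [-0.0025 -0.061 ]
l1inR [-0.0033 -0.0022]
fenInTopA [-0.0866  0.0009]
fenInTopB [-0.0667  0.0003]
fenOutA [-0.0868  0.0134]
fenOutB [-0.0153  0.0147]
shift [-9.43  3.29 19.94] turn 1.336 cur [0.5856 0.0247 0.1828] yaw 82.3 F [0.3 0.1 0.4] gap 84.6 t 28.7
```

```bash
python3 -m jog '[[[0.5,4,0],0],[[0.7,8,0],0],[[0.7,11,0],0],[[0.7,12.5,0],0],[[0.7,12.5,0],0],[[0.7,12.5,0.2],0],[[0.7,12.5,0.4],0],[[0.7,12.5,0.5],0],[[0.7,12.5,0.6],0],[[0.7,12.5,0.6],0]]' 7; python3 goj.py
```

```text
t: 29.53
tcp_pos: [0.5949, 0.0297, 0.0597]
tool_rot: [0.706, -0.047, 0.048, -0.705]
force: [-0.7, -0.5, 0.3]
finger_gap: 0.817
now jig -0.0585 -0.0269 0.0597 yaw 0.0 F [-0.7 -0.5  0.3] gap 69.5 t 29.5
```

```bash
python3 -m jog '[[[0,0,0.1],0],[[0,0,0.2],0],[[0,0,0.3],0],[[0,0,0.3],0]]'; python3 goj.py;  python3 -m jog '[[[0,0,0.1],0],[[0,0,0.2],0],[[0,0,0.3],0],[[0,0,0.3],0]]'; python3 goj.py
```

```text
t: 29.87
tcp_pos: [0.5949, 0.0309, 0.0592]
tool_rot: [0.707, -0.047, 0.047, -0.705]
force: [-2.2, -6.6, 3.3]
finger_gap: 0.818
now jig -0.0587 -0.0257 0.0592 yaw 0.0 F [-2.2 -6.6  3.3] gap 69.6 t 29.9
t: 30.2
tcp_pos: [0.5951, 0.0313, 0.0596]
tool_rot: [0.708, -0.047, 0.047, -0.703]
force: [-3.4, -14.7, 5.6]
finger_gap: 0.819
now jig -0.0585 -0.0253 0.0596 yaw 0.1 F [ -3.4 -14.7   5.6] gap 69.6 t 30.2
```

```bash
python3 -m jog '[[[0,0,-0.5],0],[[0,0,-0.9],0],[[0,0,-0.9],0],[[0,0,-0.9],0],[[0,-4,-0.9],0],[[0,-8,-0.9],0],[[0,-11,-0.9],0],[[0,-11,-0.9],0]]';  python3 go.py .519 .235 .15 5.7
```

```text
t: 30.87
tcp_pos: [0.5982, 0.027, 0.1747]
tool_rot: [0.706, -0.043, 0.052, -0.705]
force: [0.5, 0.7, -0.0]
finger_gap: 0.828
shift [-10.66   2.34  19.56] turn 1.337 cur [0.5982 0.027  0.1747] yaw 82.3 F [ 0.5  0.7 -0. ] gap 70.4 t 30.9
```

```bash
python3 -m jog '[[[-2,0,3],0.12],[[-4,0,6],0.24],[[-6,1,9],0.36],[[-8,2,12],0.48],[[-10,2.3,15],0.6],[[-10.6,2.3,18],0.72],[[-10.6,2.3,19.6],0.84],[[-10.6,2.3,19.6],0.96],[[-10.6,2.3,19.6],1.08],[[-10.6,2.3,19.6],1.2],[[-10.6,2.3,19.6],1.337],[[-10.6,2.3,19.6],1.337],[[-10.6,2.3,19.6],1.337]]'; python3 go.py .519 .235 .043 5.7; python3 - <<'E'
from h import *
s=snap('wrist','n1.png'); f=s['frame'].astype(int)
u=proj(s,[.519,.235,.078],True).round().astype(int); print(u)
print('col',[(v,f[v,u[0]].sum()) for v in range(u[1]-24,u[1]+25,3)])
print('row',[(c,f[u[1],c].sum()) for c in range(u[0]-60,u[0]+61,6)])
E
```

```text
t: 31.95
tcp_pos: [0.5146, 0.2355, 0.1449]
tool_rot: [0.525, -0.474, 0.474, -0.525]
force: [-0.6, 0.1, 0.4]
finger_gap: 0.816
shift [ 0.1  10.19  0.44] turn 0.003 cur [0.5146 0.2355 0.1449] yaw 5.8 F [-0.6  0.1  0.4] gap 69.4 t 31.9
[324 251]
col [(227, np.int64(247)), (230, np.int64(250)), (233, np.int64(255)), (236, np.int64(252)), (239, np.int64(299)), (242, np.int64(540)), (245, np.int64(543)), (248, np.int64(525)), (251, np.int64(509)), (254, np.int64(499)), (257, np.int64(495)), (260, np.int64(469)), (263, np.int64(456)), (266, np.int64(442)), (269, np.int64(451)), (272, np.int64(417)), (275, np.int64(396))]
row [(264, np.int64(462)), (270, np.int64(446)), (276, np.int64(443)), (282, np.int64(442)), (288, np.int64(443)), (294, np.int64(441)), (300, np.int64(527)), (306, np.int64(541)), (312, np.int64(536)), (318, np.int64(543)), (324, np.int64(509)), (330, np.int64(496)), (336, np.int64(529)), (342, np.int64(556)), (348, np.int64(534)), (354, np.int64(511)), (360, np.int64(433)), (366, np.int64(423)), (372, np.int64(454)), (378, np.int64(459)), (384, np.int64(464))]
```

The top spans about 60 px ≈ 38 mm, so this is odd_narrow. Grasping it.

```bash
python3 -m jog '[[[0,3,0.6],0],[[0,6,0.6],0],[[0,9,0.6],0],[[0,9.8,0.6],0],[[0,9.8,0.6],0],[[0,9.8,0.6],0]]'; python3 -m jog '[[[0,0,0],0],[[0,0,0],0],[[0,0,0],0],[[0,0,0],0],[[0,0,0],0],[[0,0,0],0],[[0,0,0],0],[[0,0,0],0],[[0,0,0],0],[[0,0,0],0]]' 2.5 50; python3 -m jog '[[[0,-1,0],0],[[0,-3,0],0],[[0,-6,0],0],[[0,-9,0],0],[[0,-13,0],0],[[0,-13,0],0],[[0,-13,0],0]]'
python3 - <<'E'
from h import *
b=snap('side','tray2.png'); f=b['frame']; hsv=cv2.cvtColor(f,cv2.COLOR_RGB2HSV)
A=lambda u,v,z: plane(b,u,v,z)[:2].round(4)
m=((hsv[...,1]<60)&(hsv[...,2]<125)).astype(np.uint8); m[:165]=0;m[215:]=0;m[:,:285]=0;m[:,395:]=0
n,l,st,c=cv2.connectedComponentsWithStats(m); i=1+st[1:,4].argmax(); print(st[i],c[i])
x,y,w,h,_=st[i]; print(A(x,y+h,0),A(x+w,y+h,0),A(x+4,y,.04),A(x+w,y,.04))
E
python3 go.py .46 -.29 .2 0
```

```text
t: 32.5
tcp_pos: [0.5212, 0.2357, 0.0475]
tool_rot: [0.524, -0.474, 0.474, -0.524]
force: [0.3, 0.6, 0.2]
finger_gap: 0.818
t: 33.33
tcp_pos: [0.5221, 0.236, 0.0491]
tool_rot: [-0.523, 0.474, -0.475, 0.525]
force: [-1.6, -0.9, 6.4]
finger_gap: 0.435
t: 33.92
tcp_pos: [0.5229, 0.2362, 0.1809]
tool_rot: [-0.522, 0.473, -0.476, 0.526]
force: [0.2, -0.3, -1.2]
finger_gap: 0.434
[ 329  165   44   33 1137] [350.92172383 183.47493404]
[ 0.4895 -0.2797] [ 0.3815 -0.2734] [ 0.4733 -0.454 ] [ 0.3649 -0.4467]
shift [ 51.71  -2.16 -11.3 ] turn 0.099 cur [0.5213 0.2358 0.1788] yaw 5.7 F [-0.   0.1 -1. ] gap 36.9 t 34.0
```

```bash
python3 -m jog '[[[4,-3,-1],0],[[8,-3,-2],0],[[12,-3,-3],0],[[16,-3,-4],0],[[20,-3,-5],0],[[24,-3,-6],0],[[28,-3,-7],0],[[32,-3,-8],0],[[36,-3,-9],0],[[40,-3,-10],0.1],[[40,-3,-10],0.1],[[40,-3,-10],0.1]]'; python3 - <<'E'
from h import *
s=snap('wrist','t3.png'); cv2.imwrite('pics/t3.png',s['frame'][:,:,::-1])
E
python3 go.py .46 -.29 .2 0
```

```text
t: 34.97
tcp_pos: [0.46, -0.1744, 0.206]
tool_rot: [-0.499, 0.502, -0.5, 0.498]
force: [0.2, 0.2, -0.1]
finger_gap: 0.436
shift [11.76  0.57  0.06] turn -0.003 cur [ 0.4598 -0.1724  0.206 ] yaw -0.2 F [ 0.2  0.  -0.3] gap 37.0 t 35.0
```

View pics/t3.png

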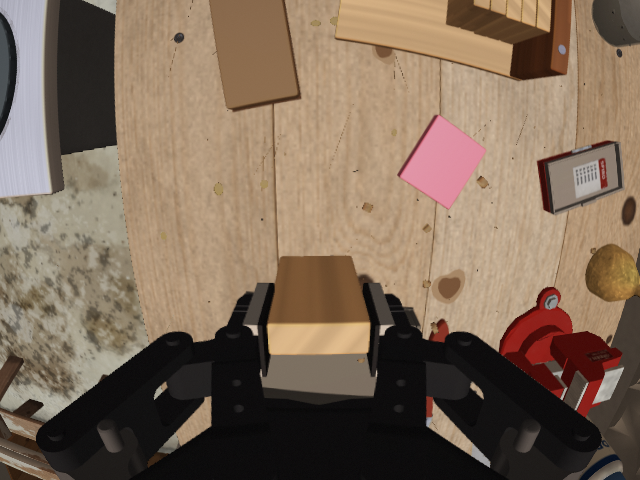

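The tray shows only partly behind the carried blank, with grey at (265–375, 352–400). I'll locate it numerically from the side camera.

```bash
python3 - <<'E'
from h import *
w=snap('wrist'); 
print('initial centre edge projections',proj(w,[.46,-.225,.04],True).round(),proj(w,[.46,-.355,.04],True).round())
f=w['frame'].astype(int)
for c in (268,320,372,420): print(c,[(v,*f[v,c]) for v in range(340,420,8)])
for n in('side','scene'):
    b=snap(n); hsv=cv2.cvtColor(b['frame'],cv2.COLOR_RGB2HSV)
    m=((hsv[...,1]<70)&(hsv[...,2]<140)).astype(np.uint8)
    if n=='side': sub=m[165:215,285:400]
    else: sub=m[180:300,400:640]
    cv2.imwrite('pics/m_%s.png'%n,sub*255)
    if n=='side':
        for r in range(0,50,2): print(165+r,''.join('#' if k else '.' for k in sub[r,::2]))
E
```

```text
initial centre edge projections [318. 268.] [319. 381.]
268 [(340, np.int64(202), np.int64(172), np.int64(107)), (348, np.int64(131), np.int64(105), np.int64(64)), (356, np.int64(9), np.int64(8), np.int64(8)), (364, np.int64(44), np.int64(40), np.int64(34)), (372, np.int64(122), np.int64(109), np.int64(95)), (380, np.int64(124), np.int64(111), np.int64(97)), (388, np.int64(117), np.int64(105), np.int64(90)), (396, np.int64(41), np.int64(37), np.int64(32)), (404, np.int64(13), np.int64(10), np.int64(12)), (412, np.int64(14), np.int64(14), np.int64(14))]
320 [(340, np.int64(201), np.int64(166), np.int64(124)), (348, np.int64(204), np.int64(169), np.int64(127)), (356, np.int64(124), np.int64(112), np.int64(97)), (364, np.int64(124), np.int64(111), np.int64(97)), (372, np.int64(125), np.int64(112), np.int64(97)), (380, np.int64(123), np.int64(110), np.int64(95)), (388, np.int64(124), np.int64(111), np.int64(96)), (396, np.int64(42), np.int64(37), np.int64(34)), (404, np.int64(28), np.int64(25), np.int64(23)), (412, np.int64(10), np.int64(9), np.int64(10))]
372 [(340, np.int64(10), np.int
[... 1836 characters left out ...]
.......
193 ........##############..####################..............
195 ........###############.####################..............
197 .................######.####################..............
199 ..........................................................
201 ..........................................................
203 ..........................................................
205 ..........................................................
207 ..........................................................
209 ..........................................................
211 ..........................................................
213 ..........................................................
```

```bash
python3 - <<'E'
from h import *
b=snap('side');w=snap('wrist')
A=lambda u,v,z: plane(b,u,v,z)[:2].round(4)
print('bottom near',A(301,197,0),A(373,199,0),'rim far',A(307,170.5,.04),A(373,170.5,.04))
for u,v in((320,392),(268,390),(372,398)): print('floor far',plane(w,u,v,.005,True)[:2].round(4))
f=b['frame']; print([ (v,*f[v,340]) for v in range(168,206,2)])
E
python3 go.py .455 -.315 .2 0
```

```text
bottom near [ 0.5588 -0.2921] [ 0.3823 -0.2652] rim far [ 0.5438 -0.3988] [ 0.3708 -0.3874]
floor far [ 0.4637 -0.4018]
floor far [ 0.4011 -0.4001]
floor far [ 0.5275 -0.4138]
[(168, np.uint8(249), np.uint8(243), np.uint8(223)), (170, np.uint8(90), np.uint8(83), np.uint8(75)), (172, np.uint8(101), np.uint8(95), np.uint8(87)), (174, np.uint8(102), np.uint8(95), np.uint8(86)), (176, np.uint8(101), np.uint8(95), np.uint8(86)), (178, np.uint8(99), np.uint8(93), np.uint8(85)), (180, np.uint8(99), np.uint8(92), np.uint8(83)), (182, np.uint8(149), np.uint8(139), np.uint8(125)), (184, np.uint8(101), np.uint8(95), np.uint8(87)), (186, np.uint8(103), np.uint8(96), np.uint8(87)), (188, np.uint8(102), np.uint8(95), np.uint8(87)), (190, np.uint8(101), np.uint8(94), np.uint8(86)), (192, np.uint8(100), np.uint8(94), np.uint8(85)), (194, np.uint8(100), np.uint8(94), np.uint8(85)), (196, np.uint8(101), np.uint8(96), np.uint8(88)), (198, np.uint8(220), np.uint8(190), np.uint8(148)), (200, np.uint8(234), np.uint8(211), np.uint8(161)), (202, np.uint8(236), np.uint8(215), np.uint8(164)), (204, np.uint8(236), np.uint8(215), np.uint8(165))]
shift [14.46  0.69 -0.62] turn 0.002 cur [ 0.4609 -0.1704  0.207 ] yaw 0.1 F [-0.2 -0.6 -0.5] gap 36.6 t 35.3
```

The tray has been knocked about 5 cm; its centre is now near (0.465, −0.342). I'll set odd_narrow down there.

```bash
python3 -m jog '[[[4,0,0],0],[[8,0,0],0],[[12,0,0],0],[[16,0,0.4],0],[[17.2,0,0.4],0],[[17.2,0,0.4],0],[[17.2,4,0.4],0],[[17.2,8,0.4],0],[[17.2,12,0.4],0],[[17.2,14.5,0.4],0],[[17.2,15.5,0.4],0],[[17.2,15.6,0.4],0],[[17.2,15.6,0.4],0]]'; python3 go.py .465 -.342 .048 0
```

```text
t: 36.35
tcp_pos: [0.4655, -0.3432, 0.0517]
tool_rot: [-0.5, 0.5, -0.5, 0.5]
force: [-0.4, -0.3, -0.7]
finger_gap: 0.436
shift [-0.12  0.37 -0.05] turn 0.001 cur [ 0.4655 -0.3432  0.0517] yaw 0.0 F [-0.4 -0.3 -0.7] gap 37.0 t 36.4
```

```bash
python3 -m jog '[[[0,0.2,0],0],[[0,0.4,0],0],[[0,0.4,0],0]]'; python3 -m jog '[[[0,0,0],0],[[0,0,0],0],[[0,0,0],0],[[0,0,0],0],[[0,0,0],0],[[0,-3,0],0],[[0,-7,0],0],[[0,-11,0],0],[[0,-15,0],0],[[0,-19,0],0],[[-4,-20,0],0],[[-8,-20,0],0],[[-8,-20,0],0]]' 6; python3 - <<'E'
from h import *
a=snap('side','fside.png');s=snap('wrist','fw.png')
top=np.hstack([cv2.resize(a['frame'][165:265,220:400],(720,400)) ])
cv2.imwrite('pics/fin.png',np.vstack([top,np.hstack([cv2.resize(s['frame'],(267,200)),cv2.resize(s['frame'][0:120,320:592],(453,200))])])[:,:,::-1])
E
python3 goj.py
```

```text
t: 36.6
tcp_pos: [0.4656, -0.3448, 0.0487]
tool_rot: [0.5, -0.499, 0.501, -0.5]
force: [0.1, 0.1, -0.3]
finger_gap: 0.435
t: 37.68
tcp_pos: [0.4634, -0.2576, 0.2483]
tool_rot: [-0.5, 0.501, -0.498, 0.501]
force: [-1.4, -0.1, -1.1]
finger_gap: 0.701
now jig -0.1484 -0.3341 0.2477 yaw -82.2 F [ 0.4 -0.4  0.2] gap 59.8 t 37.8
```

View pics/fin.png

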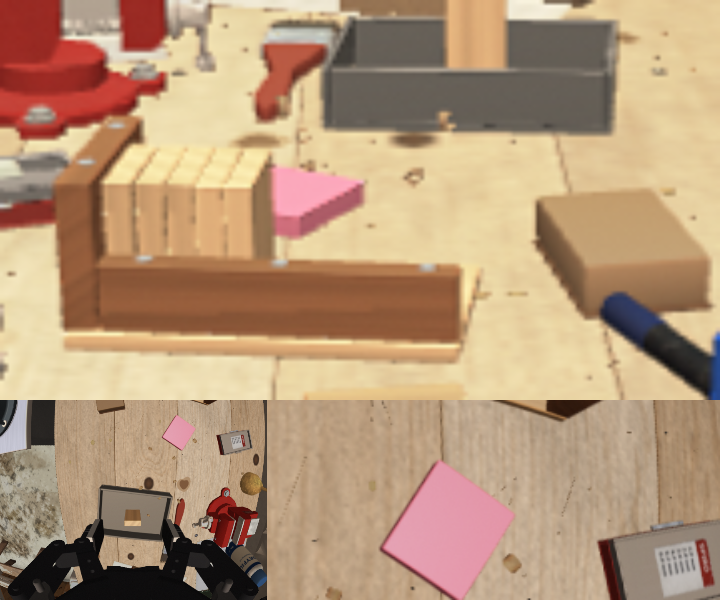

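The final picture shows five even, upright blanks tight on the backstop at (190,205). odd_narrow stands in the tray at (475,40), and the pen and sanding block are untouched. Handing in.

```bash
python3 -c "
from station import workorder; print(workorder.sign_off())"
```

```text
the job is handed in; nothing more can be done
None
```

I put both full-size blanks from stand slots 5 and 2 into the jig with the three leaners. I put the only odd blank there, odd_narrow from slot 4, into the tray; no verdict is reported on hand-in.

**How it went:**
- **First push:** I tried to push the leaners upright with closed fingers, but the gripper's knuckles touched lean_3 and the tilt stayed. I finished by pushing with the carried blanks as flat pushers.
- **Release of blank_1:** push preload left on when I let go twisted it and lean_3 by about 7°. I squared and flushed the row with the jaws, and pushing with blank_2 closed it up.
- **Tray:** it had been knocked about 5 cm before the drop, so I re-measured it and released the blank near its new centre.

**Last checks:**
- **Row thickness:** it measured about 70.5 mm against 70 nominal, and looked square and upright, before the last sideways push.
- **Fence gap:** my readings disagreed by 1 to 3.5 mm (limit 4). I then pushed the blanks at the open end against the fence until it stopped them, at about 15 N.
- **After that push:** I checked uprightness and tightness by eye only, in the final side view. I did not re-measure row yaw or the fence gap.
- **Everything else:** odd_narrow stood upright in the tray. The pen, sanding block and coloured look-alikes looked undisturbed in the pictures; I didn't measure them. The arm was clear of everything at about 38 s.

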